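# Make up two electrical spares kits

### The arm

A 6-joint arm with a two-finger parallel gripper is mounted at the origin on the work surface. World frame = base frame: x ahead of the robot, y to its left, z up, the work surface at z = 0. Lengths are in mm, angles in rad, forces in N, time in s.
With the tool pointing down it reaches from about 400 to 925 mm from the base axis. Payload 12.5 kg.
Tool frame: the origin (TCP) lies at the very end of the fingers, on their centre line; the grasp point (between the pads) lies 19 mm behind it; z points along the fingers, y is the line along which they close (so a half turn about z gives the same grasp; the last joint's range is limited). The gripper opens to 95 mm and grips with 3 to 60 N. Pads are 20 mm wide; open, the fingers measure 119 mm over their backs; the gripper's body (75 mm by 180 mm) begins 59 mm behind the grasp point.
Start: joints at [-1.251, 0.491, 1.559, -0, 1.092, -0.106], TCP at [258.18, -569.201, 214.661] pointing down, gripper open.
Joint ranges: [-3.1, 3.1], [-0.84, 2.19], [0.05, 2.79], [-1.13, 4.28], [0.06, 2.93], [-2.69, 2.69]. Speed limits (rad/s): [2.22, 2.22, 2.79, 3.14, 3.14, 3.14].

### API

Orientations are given as [roll, pitch, yaw] about the fixed x, y, z axes, in that order (R = Rz(yaw) Ry(pitch) Rx(roll)).
In Python, from cell import * gives the robot as it stands.
- The arm moves only by the tool jog_arm, never from a script. Its argument "targets" is a list of rows, each an object with "turn": the turn, a rotation vector about the world's x, y, z in degrees, a list of three; "slide": the shift along the world's x, y, z in mm, a list of three; "claw": the opening in per cent of the stroke, from 0 (shut) to 100 (fully open). In form: [{"turn": [wx, wy, wz], "slide": [x, y, z], "claw": claw}, ...]. A call has 1 to 5 rows; each row shifts and turns the commanded pose from where the row before left it; what a row does not reach is not made up. A row lasts 1/8 s, in which the tool goes at most 62.5 mm and 10.7 degrees, less where a joint would pass 70% of its speed; a pose out of reach is approached as far as the arm can. A call with a gripper value outside its range is refused whole. The fingers move at their own pace and stop on an object; the grip force is fixed at half the most. Time passes only in rows, so rows that do not move let the fingers close. It gives the time, the measured TCP pose, the force, the opening and the grip force at its end, in the units of the state.
- state(): the state, without advancing time (a new reading comes with each control period).
- read_camera(name): name is "side" or "top" or "wrist"; returns a dict with "frame" (420x560x3 uint8, blue, green, red), "mtx" (3x3 intrinsics, pixels), "R" (3x3) and "t" (3): a world point X has camera coordinates R X + t. Camera axes: x right, y down, z forward; pixel columns grow to the right and rows downward; lengths in mm; the calibration is good to about 2 mm. The wrist camera is an equidistant fisheye: a pixel r from the principal point sees the ray r / f radians off the axis. A picture is of the moment at which its call begins. There is no depth.
- job_done(): hands the job in; it is judged then, once.
Trained networks look in the newest picture that a camera, given by its name, has taken for a name from the list of things; names that differ only in an ending like _2 or _b are one class to them, and where a whole thing is asked for, a point or a joint stands for the part that bears it (a point fixed in the world has none). Each returns a list of dicts, best first, with "conf" (0 to 1); they miss things now and then, are a little off and sometimes report something else, mostly with a low value. They report only what shows in the picture. A call takes as long as a camera call. They do not tell look-alikes from the thing itself.
- look_for(query, camera): "xy" ([column, row] in pixels, amid what is visible of it).
The state is a dict: "t": time; "joints": joint angles; "qvel": joint speeds; "tau": joint torques, N m; "eef_pos": TCP position; "tcp_rot": TCP orientation; "ft_force": force on the tool from outside, world axes, zero at the start; "moment": the same for the moment, N m; "opening": opening from 0.0 (shut) to 1.0 (fully open); "grip_force": force on a finger pad.
Only numpy, scipy, OpenCV 4.12 (cv2) and the standard library are available. Lean on these libraries where they do the work, as an engineer would, in place of code of your own. Each camera call takes 0.05 s, during which the arm holds its last target. There are 200 camera calls.

### The job

Make up two kits from the parts on the bench. Long tray: press the fuse fully home into the spring clips of the fuse base in its end bay, stand the contactor upright in the middle bay and the small cable gland upright in the other end bay. Short tray: the relay and the large cable gland, each standing upright in a bay of its own (either way round); leave the small carton and the round tin where they are.

Things in the scene. Friction and masses are not known exactly. Their poses are not given: they have to be found in the camera images.
- long_tray: grey plastic tray fixed to the bench, 246 x 120 mm (its x by y), low rim 16 mm high, walls and dividers 4 mm, floor 4 mm thick. Three bays in a row along its x, each 76.7 x 112 mm inside, centres at x = -80.7 (holds the fuse base), 0 and +80.7 mm. Origin: centre of its underside, on the bench.
- short_tray: the shorter tray of the same kind, fixed, 165 x 120 mm, same rim, walls and floor. Two empty bays 76.7 x 112 mm, centres at x = -40.4 and +40.4 mm. Origin: centre of its underside, on the bench.
- fuse_base: black base with copper spring clips, fixed in the long tray's bay at tray x = -80.7, same axes. Origin: centre of its underside, 4 mm above the bench. Plate 50 x 100 x 6 mm. Clips 12 mm wide at y = -31 and +31, lips to z = 55, free between. Jaws open along x, 18 mm apart at rest; the fuse, along y, snaps in pressed straight down with 5 to 10 N. Home: fuse axis at x = 0, z = 36, middle at y = 0.
- fuse: cylindrical cartridge fuse, white ceramic with brass end caps, diameter 24 mm, length 80 mm, 70 g, lying on the bench. Origin at its middle, on its axis (12 mm above the bench); its x axis runs along its length, y and z turn with it if it rolls.
- contactor: black stepped block with steel terminal screws, 250 g: lower part 52 x 45 mm (x by y) and 34 mm high, upper part 32 x 45 mm up to 58 mm (a thin grey cap on top to 60 mm). Can be gripped across its y (45 mm). Origin: centre of its underside, z up.
- relay: white upright block with a black foot, 100 g: foot 36 x 28 mm (x by y), 10 mm high, body 34 x 27.5 mm up to 58 mm, thin black tab on top. Origin: centre of its underside, z up.
- large_gland: the larger brass cable gland, upright: hexagonal flange 42 mm over corners and 15 mm high, then a black ring and a round nut of 39 mm diameter from 20 to 43 mm, tapering to the top at 52 mm; 160 g. Origin: centre of its underside, z up.
- small_gland: the smaller brass cable gland, upright, same form: flange 26 mm over corners and 10 mm high, round nut of 24 mm diameter from 14 to 29 mm, tapering to the top at 36 mm; 60 g. Origin: centre of its underside, z up.
- carton: small brown cardboard carton, loose, not part of the kits, 48 x 40 mm and 56 mm high. Origin: centre of its underside.
- tin: low round steel tin, loose, not part of the kits, diameter 58 mm, 30 mm high. Origin: centre of its underside.
Mind the look-alikes: they are no part of the job. Leave any purple look-alike of the fuse alone.

How it is judged (in metres and radians):
At the end, for the whole second after the job is handed in: Fuse home in the clips (6 mm sideways, 9 lengthways, 3 in height, 0.1 rad); contactor in the middle bay, small gland in the free end bay, relay and large gland in one short-tray bay each: within 27 by 48 mm of bay centre, on the floor to 3 mm, upright to 0.12 rad; all at rest (x of fuse in the frame of fuse_base between -0.006 and 0.006 m and y of fuse in the frame of fuse_base between -0.009 and 0.009 m and z of fuse in the frame of fuse_base between 0.033 and 0.039 m and angle between the x axis of fuse and the y axis of fuse_base, either way round below 0.1 rad and x of contactor in the frame of long_tray between -0.027 and 0.027 m and y of contactor in the frame of long_tray between -0.048 and 0.048 m and z of contactor in the frame of long_tray between 0.001 and 0.007 m and angle between each of contactor, small_gland's own z axis and vertical below 0.12 rad and x of small_gland in the frame of long_tray between 0.0537 and 0.1077 m and y of small_gland in the frame of long_tray between -0.048 and 0.048 m and z of small_gland in the frame of long_tray between 0.001 and 0.007 m and (((x of relay in the frame of short_tray between 0.0134 and 0.0674 m and y of relay in the frame of short_tray between -0.048 and 0.048 m and z of relay in the frame of short_tray between 0.001 and 0.007 m and angle between relay's own z axis and vertical below 0.12 rad) and (x of large_gland in the frame of short_tray between -0.0674 and -0.0134 m and y of large_gland in the frame of short_tray between -0.048 and 0.048 m and z of large_gland in the frame of short_tray between 0.001 and 0.007 m and angle between large_gland's own z axis and vertical below 0.12 rad)) or ((x of relay in the frame of short_tray between -0.0674 and -0.0134 m and y of relay in the frame of short_tray between -0.048 and 0.048 m and z of relay in the frame of short_tray between 0.001 and 0.007 m and angle between relay's own z axis and vertical below 0.12 rad) and (x of large_gland in the frame of short_tray between 0.0134 and 0.0674 m and y of large_gland in the frame of short_tray between -0.048 and 0.048 m and z of large_gland in the frame of short_tray between 0.001 and 0.007 m and angle between large_gland's own z axis and vertical below 0.12 rad))) and linear speed of each of fuse, contactor, relay, large_gland, small_gland below 0.02 m/s); the robot touches nothing.
It fails at once if the carton was moved more than 25 mm or tipped (distance of carton from where it was at the start of the episode above 0.025 m or angle between carton's own z axis and vertical above 0.3 rad).
It fails at once if the tin was moved more than 25 mm or tipped (distance of tin from where it was at the start of the episode above 0.025 m or angle between tin's own z axis and vertical above 0.3 rad).
It also fails if it takes over 128 s, if anything falls off the work surface, if the arm or the gripper's body presses on something with over 40 N, if the wrist force passes 120 N, or if a joint passes its speed limit or range.

## Working session

There is one attempt and no reset: what is moved stays moved. The work goes in short steps, Python scripts to look and compute and a tool call to move; the robot and the scene stay as the last step left them, time stands still between calls to the robot, and variables do not carry over. Pictures are saved under pics/ and viewed, at most 14 in all, crops included, and the job is handed in when it is done.

Besides the shell and the picture viewer there is one more tool, called after "Call:" as a command line: name --argument value ..., lists and objects as JSON in quotes. jog_arm: Moves the arm, as the interface text tells. Its arguments: {"type":"object","properties":{"targets":{"type":"array","items":{"type":"object","properties":{"turn":{"type":"array","items":{"type":"number"}},"slide":{"type":"array","items":{"type":"number"}},"claw":{"type":"number"}}}}},"required":["targets"]}

```bash
mkdir -p pics; ls; python3 - <<'E'
from cell import *
import cv2
s=state();print(s)
for n in ("top","side"):
    d=read_camera(n);cv2.imwrite(f"pics/{n}0.png",d["frame"]);print(n,d["mtx"].tolist(),d["R"].tolist(),d["t"].tolist())
    for q in "long_tray short_tray fuse_base fuse contactor relay large_gland small_gland carton tin".split():
        print(q,[([round(v) for v in r["xy"]],round(r["conf"],2)) for r in look_for(q,n)][:4])
E
```

```text
pics
{'t': 0.0, 'joints': array([-1.25064533e+00,  4.91595956e-01,  1.55945768e+00, -3.34687645e-06,
        1.09167998e+00, -1.05593036e-01]), 'qvel': array([-0.00045092,  0.00141033,  0.00038229,  0.00089618,  0.00038603,
        0.00040795]), 'tau': array([-1.87347227e-04, -6.12643862e+01, -2.58184665e+01,  6.91700843e-02,
        4.83199989e-02, -1.05019483e-04]), 'eef_pos': array([ 258.07134299, -568.96529903,  214.0362963 ]), 'tcp_rot': array([-3.14045773e+00, -1.17302887e-04,  4.25745510e-01]), 'ft_force': array([-0.03086033,  0.08709452, -0.50669832]), 'moment': array([-0.03649857,  0.02425878,  0.06563211]), 'grip_force': 0.0, 'opening': 0.9972524075813859}
top [[522.6237854618394, 0.0, 275.5283312377157], [0.0, 522.6237854618394, 206.36215706892528], [0.0, 0.0, 1.0]] [[0.02601151090617918, -0.999561075315601, -0.01417949273763932], [-0.9895810518954565, -0.023737335363637004, -0.14200662181502657], [0.1416077082289643, 0.01772556413074833, -0.9897641443022612]] [-11.862954051341031, 555.661400338798, 1339.9485523371993]
long_tray [([148, 233], 0.92)]
short_tray []
fuse_base
[... 350 characters left out ...]
.23863634488487, 210.6855793434001], [0.0, 0.0, 1.0]] [[0.996652083606158, -0.07968880199747604, 0.01828439443107013], [-0.04294663998342913, -0.7005604609807388, -0.7122995343425323], [0.0695716203465006, 0.709129561749235, -0.7016374094186403]] [-558.8250226977409, 48.3013321807557, 1010.380381534865]
long_tray [([232, 134], 0.58)]
short_tray [([244, 350], 0.55), ([201, 129], 0.35), ([219, 198], 0.29)]
fuse_base [([202, 129], 0.8)]
fuse [([268, 173], 0.82), ([309, 158], 0.81), ([304, 133], 0.65), ([216, 167], 0.61)]
contactor [([219, 196], 0.79)]
relay [([264, 208], 0.72)]
large_gland [([336, 237], 0.97)]
small_gland [([214, 240], 0.57)]
carton [([319, 184], 0.88)]
tin [([282, 273], 0.96)]
```

```bash
python3 - <<'E'
import cv2
t=cv2.imread("pics/top0.png");cv2.imwrite("pics/top0b.png",cv2.resize(t[110:330,80:400],None,fx=2.5,fy=2.5,interpolation=2))
t=cv2.imread("pics/side0.png");cv2.imwrite("pics/side0b.png",cv2.resize(t[90:420,150:400],None,fx=1.8,fy=1.8,interpolation=2))
E
```

```text
(no output)
```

View pics/top0b.png

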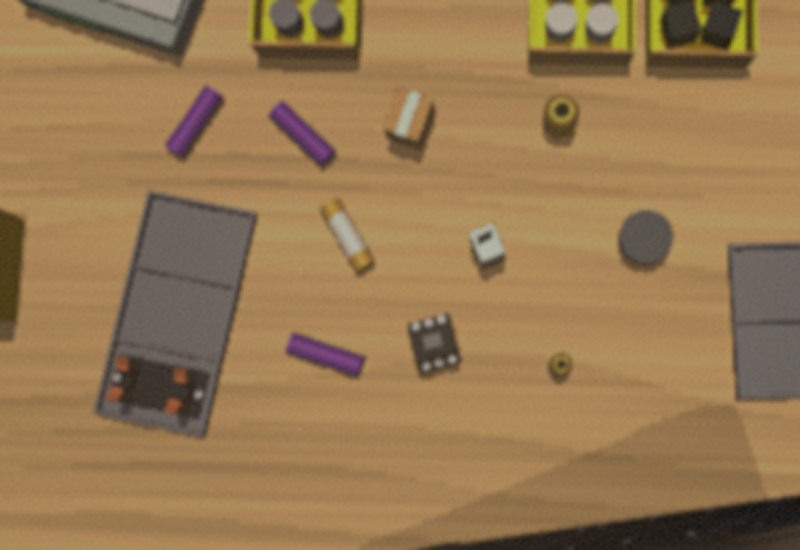

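View pics/side0b.png

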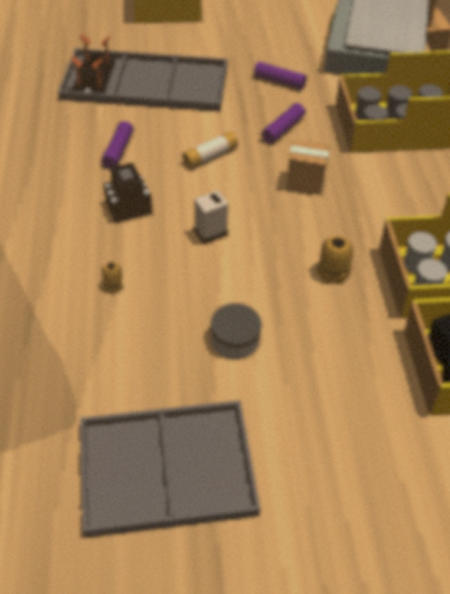

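The white ceramic fuse with brass caps is the one at top px (219,204) / side px (267,172). The purple rods at top px (158,159), (201,163) and (210,252) are look-alikes. The carton is at top px (244,157) and the tin at (338,206). The other parts are the contactor at (254,248), relay (275,208), large gland (304,156) and small gland (304,256).

```bash
cat > h.py <<'E'
import numpy as np, cv2
from cell import *
def unproj(d,uv,z,fish=False):
    K=d["mtx"];R=np.array(d["R"]);t=np.array(d["t"]);uv=np.asarray(uv,float)
    x=(uv[0]-K[0][2])/K[0][0];y=(uv[1]-K[1][2])/K[1][1]
    if fish:
        r=np.hypot(x,y);k=np.sin(r)/r if r>1e-9 else 1;v=np.array([x*k,y*k,np.cos(r)])
    else: v=np.array([x,y,1])
    c=-R.T@t;w=R.T@v
    return c+w*(z-c[2])/w[2]
def proj(d,X,fish=False):
    K=d["mtx"];p=np.array(d["R"])@np.asarray(X,float)+np.array(d["t"])
    if fish:
        rr=np.hypot(p[0],p[1]);th=np.arctan2(rr,p[2]);q=p[:2]/max(rr,1e-9)*th
    else: q=p[:2]/p[2]
    return np.array([K[0][0]*q[0]+K[0][2],K[1][1]*q[1]+K[1][2]])
E
python3 - <<'E'
from h import *
D={"top":read_camera("top"),"side":read_camera("side")}
T=lambda u,v:(80+u/2.5,110+v/2.5); S=lambda u,v:(150+u/1.8,90+v/1.8)
P={"long":(16,[T(150,193),T(256,213),T(205,436),T(97,412)],[S(82,52),S(228,60),S(221,107),S(60,98)]),
"short":(16,[T(729,245),T(737,400)],[S(82,421),S(241,405),S(257,513),S(85,531)]),
"fuse ends":(12,[T(331,205),T(364,264)],[S(190,159),S(232,140)]),
"contactor top":(60,[T(432,340)],[S(124,172)]),
"relay top":(58,[T(486,238)],[S(210,200)]),
"lg top":(52,[T(562,110)],[S(338,242)]),
"sg top":(36,[T(561,361)],[S(112,266)]),
"carton top":(56,[T(410,115)],[S(310,153)]),
"tin top":(30,[T(645,237)],[S(236,325)]),
"purple":(12,[T(195,122),T(302,134),T(326,355)],[])}
for n,(z,a,b) in P.items():
    print(n,[unproj(D["top"],p,z)[:2].round(0).tolist() for p in a],[unproj(D["side"],p,z)[:2].round(0).tolist() for p in b])
w=read_camera("wrist");print(w["mtx"],w["R"],w["t"],-np.array(w["R"]).T@w["t"])
cv2.imwrite("pics/w0.png",w["frame"])
E
```

```text
long [[603.0, 371.0], [584.0, 255.0], [344.0, 296.0], [366.0, 412.0]] [[379.0, 405.0], [610.0, 370.0], [588.0, 249.0], [351.0, 284.0]]
short [[561.0, -255.0], [396.0, -263.0]] [[403.0, -267.0], [566.0, -260.0], [569.0, -377.0], [410.0, -383.0]]
fuse ends [[595.0, 174.0], [531.0, 136.0]] [[536.0, 139.0], [598.0, 176.0]]
contactor top [[448.0, 57.0]] [[448.0, 62.0]]
relay top [[556.0, 5.0]] [[553.0, 6.0]]
lg top [[696.0, -72.0]] [[699.0, -69.0]]
sg top [[431.0, -77.0]] [[433.0, -75.0]]
carton top [[686.0, 89.0]] [[691.0, 90.0]]
tin top [[565.0, -163.0]] [[569.0, -166.0]]
purple [[684.0, 328.0], [673.0, 210.0], [433.0, 173.0]] []
[[325.1922621    0.         279.79428167]
 [  0.         325.1922621  214.99062071]
 [  0.           0.           1.        ]] [[ 4.13044416e-01 -9.10710867e-01 -1.67407682e-04]
 [-8.71921800e-01 -3.95505059e-01  2.88666109e-01]
 [-2.62957573e-01 -1.19085958e-01 -9.57429814e-01]] [-624.94774307  -34.47040693  391.62851987] [ 331.05736106 -536.14246366  384.80263831]
```

View pics/w0.png

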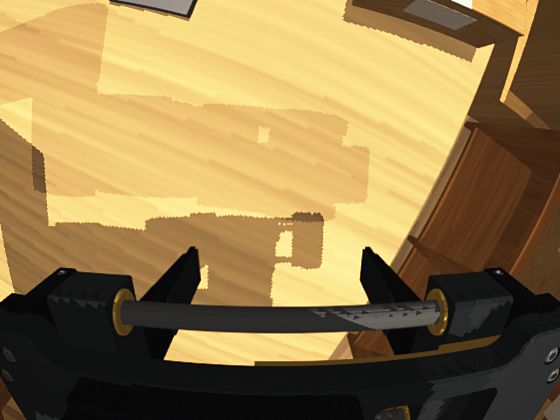

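The two cameras agree to within about 5 mm. Small gland first: I'll go to a hover above it and refine with the wrist camera.

Call:
jog_arm --targets '[{"turn":[0,0,-3.4],"slide":[17,49,-6],"claw":65},{"turn":[0,0,-3.4],"slide":[17,49,-6],"claw":65},{"turn":[0,0,-3.4],"slide":[17,49,-6],"claw":65},{"turn":[0,0,-3.4],"slide":[17,49,-6],"claw":65},{"turn":[0,0,-3.4],"slide":[17,49,-6],"claw":65}]'

```text
t: 1.88
eef_pos: [343.5, -322.7, 184.7]
tcp_rot: [3.141, -0.0, 0.127]
ft_force: [0.4, -0.1, -0.1]
opening: 0.65
grip_force: 0.0
```

Call:
jog_arm --targets '[{"turn":[0,0,-3.4],"slide":[17,49,-6],"claw":65},{"turn":[0,0,-3.4],"slide":[17,49,-6],"claw":65},{"turn":[0,0,-3.4],"slide":[17,49,-6],"claw":65},{"turn":[0,0,-3.4],"slide":[17,49,-6],"claw":65},{"turn":[0,0,-3],"slide":[18,49,-6],"claw":65}]'

```text
t: 2.5
eef_pos: [429.7, -77.6, 154.7]
tcp_rot: [3.141, -0.001, -0.163]
ft_force: [0.7, -0.6, 0.7]
opening: 0.65
grip_force: 0.0
```

```bash
python3 - <<'E'
from h import *
w=read_camera("wrist");s=state();print(s["eef_pos"],s["tcp_rot"])
f=w["frame"].copy();cv2.imwrite("pics/w1raw.png",f)
for X in [(432,-76,36),(448,59,60),(554,5,58)]:
    p=proj(w,X,True);print(X,p.round(1));cv2.drawMarker(f,tuple(int(v) for v in p),(255,0,255),0,8)
for q,z in (("small_gland",20),("contactor",40),("relay",50)):
    print(q,[(np.round(r["xy"]),round(r["conf"],2),unproj(w,r["xy"],z,True).round(0)) for r in look_for(q,"wrist")][:2])
cv2.imwrite("pics/w1.png",f)
E
```

```text
[430.4117185  -73.49458882 154.15992082] [-3.14072836e+00  5.89360638e-05 -1.63481483e-01]
(432, -76, 36) [276.6 205.9]
(448, 59, 60) [129.2 219.8]
(554, 5, 58) [157.9  90.6]
small_gland [(array([274., 205.]), 0.86, array([429., -72.,  20.]))]
contactor [(array([145., 209.]), 0.86, array([451.,  50.,  40.]))]
relay [(array([164.,  92.]), 0.97, array([553.,   3.,  50.]))]
```

View pics/w1.png

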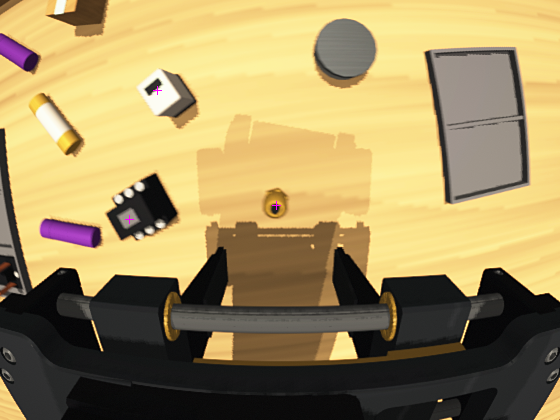

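The wrist view confirms the small gland at (276,206), the contactor cap at (128,218) and the relay at (158,90), all matching the estimates. Descending on the small gland and gripping it.

Call:
jog_arm --targets '[{"turn":[0,0,0],"slide":[1.5,-2.5,-50],"claw":65},{"turn":[0,0,0],"slide":[0,0,-50],"claw":65},{"turn":[0,0,0],"slide":[0,0,-43],"claw":65},{"turn":[0,0,0],"slide":[0,0,0],"claw":0},{"turn":[0,0,0],"slide":[0,0,0],"claw":0}]'

```text
t: 3.32
eef_pos: [431.1, -82.6, 12.8]
tcp_rot: [3.141, -0.001, -0.162]
ft_force: [-0.1, -0.3, 1.3]
opening: 0.493
grip_force: 0.0
```

Call:
jog_arm --targets '[{"turn":[0,0,0],"slide":[0,0,0],"claw":0},{"turn":[0,0,0],"slide":[0,0,0],"claw":0}]'

```text
t: 3.58
eef_pos: [431.2, -81.9, 12.9]
tcp_rot: [3.141, -0.002, -0.161]
ft_force: [-1.1, 1.7, 1.0]
opening: 0.287
grip_force: 0.5
```

Call:
jog_arm --targets '[{"turn":[0,0,0],"slide":[0,0,0],"claw":0},{"turn":[0,0,0],"slide":[0,0,0],"claw":0},{"turn":[0,0,0],"slide":[0,0,2],"claw":0}]'

```text
t: 3.95
eef_pos: [430.8, -81.7, 14.1]
tcp_rot: [3.141, -0.001, -0.16]
ft_force: [-0.4, -0.0, -0.5]
opening: 0.241
grip_force: 30.0
```

Call:
jog_arm --targets '[{"turn":[0,0,0],"slide":[0,0,50],"claw":0},{"turn":[0,0,0],"slide":[8,20,50],"claw":0},{"turn":[0,0,0],"slide":[17,50,16],"claw":0},{"turn":[0,0,0],"slide":[17,50,0],"claw":0},{"turn":[0,0,0],"slide":[17,50,0],"claw":0}]'

```text
t: 4.58
eef_pos: [490.1, 90.0, 130.3]
tcp_rot: [-3.142, -0.001, -0.161]
ft_force: [0.8, -0.6, -0.6]
opening: 0.241
grip_force: 30.0
```

Call:
jog_arm --targets '[{"turn":[0,0,0],"slide":[17,50,0],"claw":0},{"turn":[0,0,0],"slide":[17,50,0],"claw":0},{"turn":[0,0,0],"slide":[17,50,0],"claw":0},{"turn":[0,0,0],"slide":[17,50,0],"claw":0},{"turn":[0,0,0],"slide":[0,29,0],"claw":0}]'

```text
t: 5.2
eef_pos: [558.0, 319.6, 129.4]
tcp_rot: [-3.142, -0.0, -0.159]
ft_force: [-0.7, 0.1, -0.9]
opening: 0.241
grip_force: 30.0
```

Call:
jog_arm --targets '[{"turn":[0,0,0],"slide":[0,0,0],"claw":0},{"turn":[0,0,0],"slide":[0,0,0],"claw":0}]'

```text
t: 5.45
eef_pos: [557.3, 316.7, 129.5]
tcp_rot: [3.141, 0.001, -0.16]
ft_force: [-0.7, -0.5, -0.3]
opening: 0.242
grip_force: 30.0
```

```bash
python3 - <<'E'
from h import *
w=read_camera("wrist");s=state();print(s["eef_pos"],s["tcp_rot"])
f=w["frame"].copy();cv2.imwrite("pics/w2raw.png",f);np.savez("w2.npz",**w)
c=np.array([478,330]);a=np.radians(-9.15);R=np.array([[np.cos(a),-np.sin(a)],[np.sin(a),np.cos(a)]])
for x in (-123,0,123):
  for y in (-60,60):
    X=[*(c+R@[x,y]),16];p=proj(w,X,True);cv2.drawMarker(f,tuple(int(v) for v in p),(255,0,255),0,8);print(x,y,p.round())
cv2.imwrite("pics/w2.png",f)
E
```

```text
[557.52593819 316.37144067 129.7072355 ] [ 3.14110897e+00  3.48763738e-04 -1.61175499e-01]
-123 -60 [329. 374.]
-123 60 [228. 374.]
0 -60 [338. 286.]
0 60 [219. 287.]
123 -60 [346. 163.]
123 60 [211. 164.]
```

View pics/w2.png

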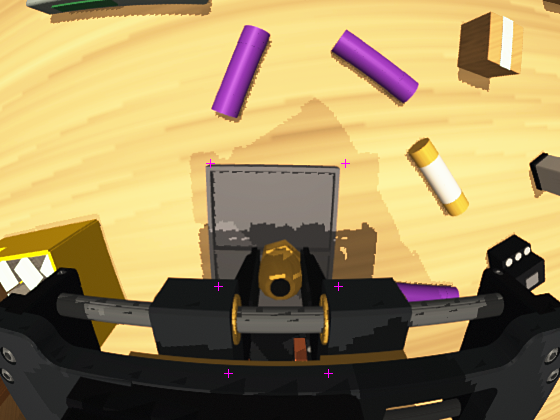

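```bash
python3 - <<'E'
from h import *
w=dict(np.load("w2.npz"))
for n,z,l in (("tray",16,[(206.5,166),(338.5,166)]),("inner divider top",16,[(212,247),(334,248)]),("fuse ends",12,[(423,147),(456,206)])):
    print(n,[unproj(w,p,z,True).round(1).tolist() for p in l])
f=w["frame"];cv2.imwrite("pics/w2c.png",cv2.resize(f[120:320,180:480],None,fx=2.6,fy=2.6,interpolation=2))
E
```

```text
tray [[607.5, 373.8, 16.0], [588.4, 257.9, 16.0]]
inner divider top [[530.7, 385.7, 16.0], [511.2, 270.8, 16.0]]
fuse ends [[595.1, 173.1, 12.0], [531.5, 138.2, 12.0]]
```

View pics/w2c.png

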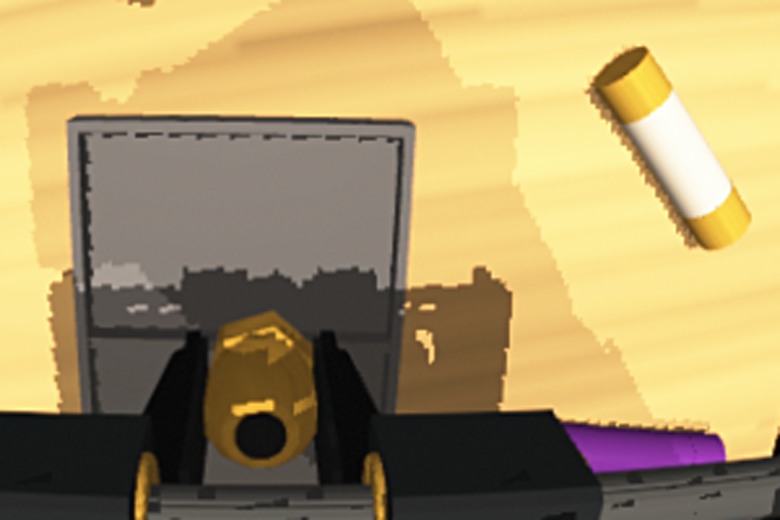

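Call:
jog_arm --targets '[{"turn":[0,0,0],"slide":[0,3,-40],"claw":0},{"turn":[0,0,0],"slide":[0,0,-40],"claw":0},{"turn":[0,0,0],"slide":[0,0,-25],"claw":0},{"turn":[0,0,0],"slide":[0,0,-8],"claw":0},{"turn":[0,0,0],"slide":[0,0,0],"claw":0}]'

```text
t: 6.12
eef_pos: [558.1, 319.5, 17.5]
tcp_rot: [-3.142, -0.0, -0.162]
ft_force: [0.4, 1.4, 0.7]
opening: 0.236
grip_force: 30.0
```

Call:
jog_arm --targets '[{"turn":[0,0,0],"slide":[0,0,-0.7],"claw":0},{"turn":[0,0,0],"slide":[0,0,0],"claw":60},{"turn":[0,0,0],"slide":[0,0,0],"claw":60},{"turn":[0,0,0],"slide":[0,0,0],"claw":60}]'

```text
t: 6.62
eef_pos: [557.7, 320.3, 16.1]
tcp_rot: [-3.142, -0.0, -0.161]
ft_force: [-0.1, 0.7, -0.0]
opening: 0.504
grip_force: 0.0
```

Call:
jog_arm --targets '[{"turn":[0,0,0],"slide":[0,0,50],"claw":60},{"turn":[0,0,0],"slide":[-20,4,54],"claw":60},{"turn":[0,0,0],"slide":[-56,9,20],"claw":60},{"turn":[0,0,0],"slide":[-56,9,10],"claw":60},{"turn":[0,0,0],"slide":[-56,9,0],"claw":60}]'

```text
t: 7.25
eef_pos: [368.2, 351.5, 150.9]
tcp_rot: [-3.14, -0.001, -0.161]
ft_force: [0.7, 0.5, 0.3]
opening: 0.598
grip_force: 0.0
```

Call:
jog_arm --targets '[{"turn":[0,0,0],"slide":[-56,9,0],"claw":60},{"turn":[0,0,0],"slide":[0,0,0],"claw":60},{"turn":[0,0,0],"slide":[0,0,0],"claw":60}]'

```text
t: 7.62
eef_pos: [314.2, 360.7, 150.3]
tcp_rot: [-3.141, -0.001, -0.16]
ft_force: [0.3, -0.4, -0.2]
opening: 0.6
grip_force: 0.0
```

```bash
python3 - <<'E'
from h import *
w=read_camera("wrist");s=state();print(s["eef_pos"],s["tcp_rot"])
f=w["frame"].copy();np.savez("w3.npz",**w)
c=np.array([478,334]);a=np.radians(-9.3);R=np.array([[np.cos(a),-np.sin(a)],[np.sin(a),np.cos(a)]])
L=[(x,y,16) for x in (-123,123) for y in (-60,60)]+[(-80.7+dx,y,59) for dx in (-9,9) for y in (-37,-25,25,37)]+[(-80.7+dx,y,10) for dx in (-25,25) for y in (-50,50)]
for x,y,z in L:
    p=proj(w,[*(c+R@[x,y]),z],True);cv2.drawMarker(f,tuple(int(round(v)) for v in p),(255,0,255),0,6)
cv2.imwrite("pics/w3.png",cv2.resize(f[80:330,130:430],None,fx=2.4,fy=2.4,interpolation=2))
E
```

```text
[314.61374748 360.53331122 150.12384926] [-3.14104674e+00 -6.13611022e-04 -1.60887389e-01]
```

View pics/w3.png

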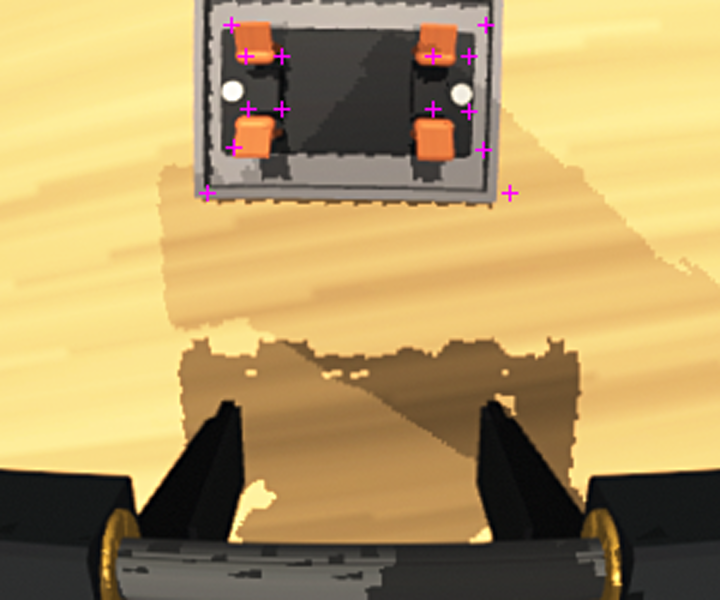

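The wrist view shows the fuse base clear. The tray's near corners are at crop (195,198) and (496,203), and the black plate spans (222..475, 30..157). I'll fit the tray pose jointly over all the views.

```bash
cat > fit.py <<'E'
from h import *
from scipy.optimize import least_squares
w2=dict(np.load("w2.npz"));w3=dict(np.load("w3.npz"))
C=lambda u,v:(130+u/2.4,80+v/2.4)
T=lambda u,v:(80+u/2.5,110+v/2.5); S=lambda u,v:(150+u/1.8,90+v/1.8)
top=read_camera("top");side=read_camera("side")
B=-80.7
W3=[((-123,60,16),C(195,198)),((-123,-60,16),C(496,203)),((B+25,50,10),C(222,30)),((B+25,-50,10),C(475,34)),((B-25,50,10),C(222,153)),((B-25,-50,10),C(473,157))]
W2=[((123,60,16),(206.5,166)),((123,-60,16),(338.5,166))]
TP=[((123,60,16),T(150,193)),((123,-60,16),T(256,213)),((-123,-60,16),T(205,436)),((-123,60,16),T(97,412))]
SD=[((123,60,16),S(82+146,60)),((123,-60,16),S(221,107)),((-123,-60,16),S(60,98)),((-123,60,16),S(82,52))]
def P(q,X):
    c,s=np.cos(q[2]),np.sin(q[2]);return [q[0]+c*X[0]-s*X[1],q[1]+s*X[0]+c*X[1],X[2]]
def fit(sets):
    f=lambda q:np.concatenate([(proj(d,P(q,X),fi)-uv)*k for d,l,fi,k in sets for X,uv in l])
    r=least_squares(f,[478,332,-.16],x_scale=[1,1,.01]);print(r.x.round(3),np.degrees(r.x[2]).round(2),np.abs(r.fun).max().round(2));return r.x
for s in ([(w3,W3,True,1)],[(w3,W3,True,1),(w2,W2,True,1)],[(top,TP,False,1)],[(side,SD,False,1)],[(top,TP,False,2),(side,SD,False,2),(w2,W2,True,1),(w3,W3,True,1)]):
    q=fit(s);print("  base",np.round(P(q,(B,0,0)),1))
E
python3 fit.py
```

```text
[ 4.75192e+02  3.37156e+02 -1.78000e-01] -10.22 0.45
  base [395.8 351.5   0. ]
[ 4.75686e+02  3.37435e+02 -1.75000e-01] -10.0 2.09
  base [396.2 351.4   0. ]
[ 4.74308e+02  3.33608e+02 -1.73000e-01] -9.93 1.1
  base [394.8 347.5   0. ]
[ 4.81641e+02  3.27578e+02 -1.79000e-01] -10.25 2.78
  base [402.2 341.9   0. ]
[ 4.76409e+02  3.36053e+02 -1.77000e-01] -10.14 9.11
  base [397.  350.3   0. ]
```

```bash
python3 - <<'E'
from h import *
w=dict(np.load("w3.npz"));t=np.array([313.7,360.3,149.96]);a=np.radians(-9.2)
y=np.array([-np.sin(a),np.cos(a),0])
for k in (28.5,0,-28.5,41,-41): p=proj(w,t+k*y,True);print(k,p.round(1),((p-[130,80])*2.4).round(1))
f=w["frame"];cv2.imwrite("pics/w3t.png",cv2.resize(f[230:290,190:360],None,fx=4.5,fy=4.5,interpolation=0))
E
```

```text
28.5 [230.1 263.1] [240.3 439.5]
0 [279.1 263.6] [357.8 440.5]
-28.5 [328.  263.2] [475.3 439.8]
41 [209.2 262.7] [190.2 438.6]
-41 [349.  262.9] [525.5 438.9]
```

View pics/w3t.png

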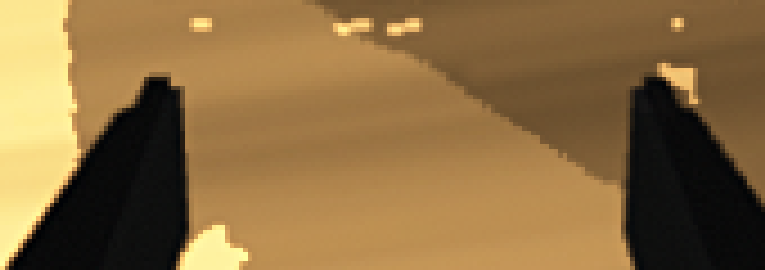

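```bash
cat > seg.py <<'E'
from h import *
w3=dict(np.load("w3.npz"))
Q=(475.5,336,np.radians(-10.1));c,s=np.cos(Q[2]),np.sin(Q[2])
for n,d,fi in (("top",read_camera("top"),0),("side",read_camera("side"),0),("w3",w3,1)):
    f=d["frame"];h=cv2.cvtColor(f,cv2.COLOR_BGR2HSV)
    m=((h[...,0]<14)&(h[...,1]>130)&(h[...,2]>90)).astype(np.uint8)
    X=lambda x,y,z:(Q[0]+c*x-s*y,Q[1]+s*x+c*y,z)
    p=proj(d,X(-80.7,0,45),fi);k=60 if fi else 32
    r=np.zeros_like(m);u,v=p.round().astype(int);r[max(0,v-k):v+k,max(0,u-k):u+k]=1;m*=r
    nn,l,st,ce=cv2.connectedComponentsWithStats(m)
    cs=[(ce[i].round(1).tolist(),int(st[i,4])) for i in range(1,nn) if st[i,4]>3]
    ys,xs=np.nonzero(m);q=np.array([xs.mean(),ys.mean()])
    print(n,"pred",p.round(1),"all",q.round(1),[unproj(d,q,z,fi)[:2].round(1).tolist() for z in (35,45,55)],cs)
E
python3 seg.py
```

```text
top pred [140.  263.7] all [139.1 264. ] [[395.6, 355.0], [395.4, 352.2], [395.1, 349.5]] [([128.5, 255.0], 20), ([151.7, 259.9], 23), ([125.8, 266.9], 24), ([148.6, 271.8], 26)]
side pred [200.  120.8] all [198.3 118.7] [[389.7, 376.2], [391.0, 360.8], [392.4, 345.5]] [([197.0, 111.5], 19), ([208.0, 112.9], 9), ([192.0, 123.7], 21), ([203.5, 125.2], 13)]
w3 pred [275.6 117.3] all [274.7 117.8] [[395.8, 351.1], [395.7, 351.0], [395.6, 350.8]] [([235.3, 97.1], 256), ([311.6, 98.2], 271), ([235.4, 137.2], 255), ([310.3, 137.6], 285)]
```

The top, side and wrist cameras now agree on the base centre at (395.5, 351) with yaw -10.1°, so the tray centre is about (475, 337). Next is the fuse.

Call:
jog_arm --targets '[{"turn":[0,0,6.6],"slide":[36,-37,0],"claw":60},{"turn":[0,0,6.6],"slide":[36,-37,0],"claw":60},{"turn":[0,0,6.6],"slide":[36,-37,0],"claw":60},{"turn":[0,0,6.6],"slide":[36,-38,0],"claw":60},{"turn":[0,0,6.6],"slide":[36,-38,0],"claw":60}]'

```text
t: 8.5
eef_pos: [495.1, 171.4, 149.8]
tcp_rot: [3.142, 0.0, 0.418]
ft_force: [0.3, 1.0, 0.1]
opening: 0.603
grip_force: 0.0
```

Call:
jog_arm --targets '[{"turn":[0,0,6.2],"slide":[34,-38,0],"claw":60},{"turn":[0,0,0],"slide":[0,0,0],"claw":60},{"turn":[0,0,0],"slide":[0,0,0],"claw":60}]'

```text
t: 8.88
eef_pos: [527.3, 135.1, 149.6]
tcp_rot: [-3.141, 0.001, 0.521]
ft_force: [-0.5, 0.3, 0.0]
opening: 0.599
grip_force: 0.0
```

```bash
cat > fuse.py <<'E'
from h import *
s=state();print(s["eef_pos"],s["tcp_rot"])
for n,fi in (("top",0),("side",0),("wrist",1)):
    d=read_camera(n);f=d["frame"];h=cv2.cvtColor(f,cv2.COLOR_BGR2HSV)
    if fi: np.savez("w4.npz",**d);cv2.imwrite("pics/w4.png",f)
    e=[proj(d,X,fi) for X in ((598,176,12),(529,136,12))];p=proj(d,(563,156,12),fi)
    k=int(np.hypot(*(e[0]-e[1]))*.75);u,v=p.round().astype(int)
    m=((h[...,1]<50)&(h[...,2]>170)).astype(np.uint8)
    r=np.zeros_like(m);r[max(0,v-k):v+k,max(0,u-k):u+k]=1
    nn,l,st,ce=cv2.connectedComponentsWithStats(m*r)
    i=1+np.argmax(st[1:,4]);q=ce[i];pts=np.argwhere(l==i)[:,::-1].astype(np.float32)
    rect=cv2.minAreaRect(pts);dv=cv2.fitLine(pts,cv2.DIST_L2,0,.01,.01).ravel()
    A,B=(unproj(d,q+t*dv[:2]*k*.3,20,fi) for t in (-1,1))
    g=np.degrees(np.arctan2(*(B-A)[1::-1]))
    print(n,"pred",p.round(1),"c",q.round(1),st[i,4],"xy",unproj(d,q,20,fi)[:2].round(1),unproj(d,q,12,fi)[:2].round(1),"ang",g.round(1)%180)
E
python3 fuse.py
```

```text
[527.32253453 135.09376663 149.58973053] [-3.14116103e+00  9.28689679e-04  5.21484128e-01]Traceback (most recent call last):
  File "fuse.py", line 11, in <module>
    i=1+np.argmax(st[1:,4]);q=ce[i];pts=np.argwhere(l==i)[:,::-1].astype(np.float32)
        ~~~~~~~~~^^^^^^^^^^
    return _wrapfunc(a, 'argmax', axis=axis, out=out, **kwds)
    return bound(*args, **kwds)
ValueError: attempt to get argmax of an empty sequence
```

Top and side are now occluded by the arm, so I'll use the wrist camera only.

```bash
sed -i 's/(("top",0),("side",0),("wrist",1))/(("wrist",1),)/' fuse.py; python3 fuse.py
```

```text
[527.0856288  135.60480448 149.75887841] [-3.14130033e+00  6.98913339e-04  5.22676615e-01]
wrist pred [280.4 160.4] c [280.8 160.6] 963 xy [563.9 156. ] [563.1 155.5] ang 31.900000000000006
```

View pics/w4.png

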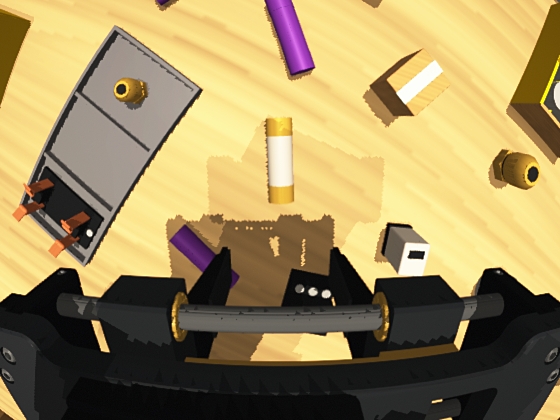

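The fuse (white, brass caps) is at (280,160), giving centre (563.5, 155.8). The small gland stands upright in its bay at (129,90). Grasping the fuse.

Call:
jog_arm --targets '[{"turn":[0,0,1.5],"slide":[35.8,20.4,-40],"claw":60},{"turn":[0,0,0],"slide":[0,0,-50],"claw":60},{"turn":[0,0,0],"slide":[0,0,-40],"claw":60},{"turn":[0,0,0],"slide":[0,0,-17.5],"claw":60},{"turn":[0,0,0],"slide":[0,0,0],"claw":60}]'

```text
t: 9.6
eef_pos: [563.3, 156.4, 2.4]
tcp_rot: [-3.142, 0.0, 0.55]
ft_force: [0.7, 0.3, -0.5]
opening: 0.599
grip_force: 0.0
```

Call:
jog_arm --targets '[{"turn":[0,0,0],"slide":[0,0,0],"claw":0},{"turn":[0,0,0],"slide":[0,0,0],"claw":0},{"turn":[0,0,0],"slide":[0,0,0],"claw":0},{"turn":[0,0,0],"slide":[0,0,0],"claw":0},{"turn":[0,0,0],"slide":[0,0,0],"claw":0}]'

```text
t: 10.22
eef_pos: [563.5, 155.7, 2.7]
tcp_rot: [3.141, -0.0, 0.55]
ft_force: [-0.6, -0.2, 3.5]
opening: 0.244
grip_force: 30.0
```

Call:
jog_arm --targets '[{"turn":[0,0,0],"slide":[0,0,0],"claw":0},{"turn":[0,0,0],"slide":[0,0,3],"claw":0},{"turn":[0,0,0],"slide":[0,0,50],"claw":0},{"turn":[0,0,0],"slide":[0,0,50],"claw":0}]'

```text
t: 10.72
eef_pos: [563.1, 155.6, 106.2]
tcp_rot: [-3.141, 0.002, 0.55]
ft_force: [0.1, 0.5, -0.9]
opening: 0.243
grip_force: 30.0
```

Call:
jog_arm --targets '[{"turn":[0,0,8.1],"slide":[-28,32.5,4],"claw":0},{"turn":[0,0,8.1],"slide":[-28,32.5,4],"claw":0},{"turn":[0,0,8.1],"slide":[-28,32.5,2],"claw":0},{"turn":[0,0,8.1],"slide":[-28,32.5,0],"claw":0},{"turn":[0,0,8],"slide":[-28,32.5,0],"claw":0}]'

```text
t: 11.35
eef_pos: [422.5, 319.1, 115.5]
tcp_rot: [3.142, 0.0, 1.259]
ft_force: [0.0, 0.3, -1.3]
opening: 0.247
grip_force: 30.0
```

Call:
jog_arm --targets '[{"turn":[0,0,8],"slide":[-28,32.8,0],"claw":0},{"turn":[0,0,0],"slide":[0,0,-20],"claw":0},{"turn":[0,0,0],"slide":[0,0,-15],"claw":0},{"turn":[0,0,0],"slide":[0,0,0],"claw":0}]'

```text
t: 11.85
eef_pos: [395.3, 350.4, 79.4]
tcp_rot: [-3.14, 0.002, 1.394]
ft_force: [0.5, 0.5, -0.4]
opening: 0.243
grip_force: 30.0
```

```bash
python3 - <<'E'
from h import *
s=state();print(s["eef_pos"],s["tcp_rot"],s["ft_force"])
w=read_camera("wrist");np.savez("w5.npz",**w);f=w["frame"].copy()
c,sn=np.cos(np.radians(-10.1)),np.sin(np.radians(-10.1))
for dx in (-9,9):
  for y in (-37,-25,25,37):
    p=proj(w,[395.5+c*dx-sn*y,351+sn*dx+c*y,59],True);cv2.drawMarker(f,tuple(p.round().astype(int).tolist()),(255,0,255),0,6)
a=f[110:310,170:390];cv2.imwrite("pics/w5.png",cv2.resize(a,None,fx=2.7,fy=2.7,interpolation=2))
E
```

```text
[395.31274153 350.40107764  79.43859101] [-3.14006239e+00  1.60886187e-03  1.39361759e+00] [ 0.51852459  0.48884628 -0.39346256]
```

View pics/w5.png

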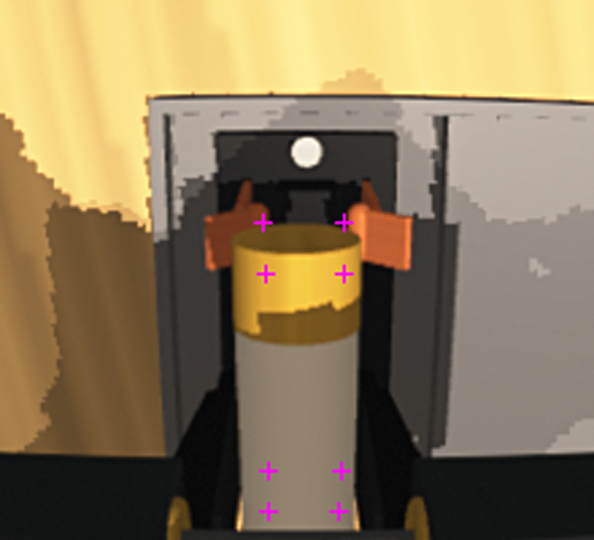

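```bash
python3 - <<'E'
from h import *
w=dict(np.load("w5.npz"));c,s=np.cos(np.radians(79.9)),np.sin(np.radians(79.9))
for x,z in ((40,89),(31,59),(31,55),(40,40),(49,10),(60,16)):
    p=proj(w,[395.5+c*x,350.9+s*x,z],True);print(x,z,((p-[170,110])*2.7).round(1))
    q=proj(w,[396.5+c*x,350.9+s*x,z],True);print("   1mm x:",((q-p)*2.7).round(1))
E
```

```text
40 89 [304.1 242. ]
   1mm x: [ 5.2 -0.9]
31 59 [303.2 248.3]
   1mm x: [ 4.4 -0.8]
31 55 [303.1 243.9]
   1mm x: [ 4.3 -0.7]
40 40 [302.9 192.7]
   1mm x: [ 4.1 -0.7]
49 10 [302.4 139.9]
   1mm x: [ 3.6 -0.6]
60 16 [302.5 102. ]
   1mm x: [ 3.7 -0.7]
```

Relative to the clips, the fuse sits about 2.5 mm towards tray -x: fuse axis at column 297, clips at 308. Correcting, then pressing down.

Call:
jog_arm --targets '[{"turn":[0,0,0],"slide":[2.6,0.5,-8],"claw":0},{"turn":[0,0,0],"slide":[0,0,-8],"claw":0},{"turn":[0,0,0],"slide":[0,0,-5],"claw":0},{"turn":[0,0,0],"slide":[0,0,-3],"claw":0},{"turn":[0,0,0],"slide":[0,0,0],"claw":0}]'

```text
t: 12.52
eef_pos: [398.0, 351.4, 56.3]
tcp_rot: [-3.141, 0.0, 1.394]
ft_force: [-0.2, 0.3, -0.9]
opening: 0.246
grip_force: 30.0
```

Call:
jog_arm --targets '[{"turn":[0,0,0],"slide":[0,0,-4],"claw":0},{"turn":[0,0,0],"slide":[0,0,-3],"claw":0},{"turn":[0,0,0],"slide":[0,0,0],"claw":0}]'

```text
t: 12.9
eef_pos: [398.0, 351.4, 49.2]
tcp_rot: [-3.141, 0.0, 1.394]
ft_force: [-0.5, -0.1, -0.8]
opening: 0.244
grip_force: 30.0
```

Call:
jog_arm --targets '[{"turn":[0,0,0],"slide":[0,0,-3],"claw":0},{"turn":[0,0,0],"slide":[0,0,-2],"claw":0}]'

```text
t: 13.15
eef_pos: [398.3, 351.7, 44.8]
tcp_rot: [3.141, -0.001, 1.394]
ft_force: [-0.3, 0.1, 6.3]
opening: 0.244
grip_force: 30.0
```

Call:
jog_arm --targets '[{"turn":[0,0,0],"slide":[0,0,-2],"claw":0},{"turn":[0,0,0],"slide":[0,0,-2],"claw":0}]'

```text
t: 13.4
eef_pos: [398.4, 351.8, 40.9]
tcp_rot: [3.141, -0.001, 1.394]
ft_force: [-1.1, 0.7, 6.4]
opening: 0.247
grip_force: 30.0
```

Call:
jog_arm --targets '[{"turn":[0,0,0],"slide":[0,0,-2],"claw":0},{"turn":[0,0,0],"slide":[0,0,-2],"claw":0}]'

```text
t: 13.65
eef_pos: [398.3, 351.7, 36.7]
tcp_rot: [3.141, -0.001, 1.394]
ft_force: [-0.8, 1.2, 2.8]
opening: 0.247
grip_force: 30.0
```

Call:
jog_arm --targets '[{"turn":[0,0,0],"slide":[0,0,-2],"claw":0},{"turn":[0,0,0],"slide":[0,0,-1],"claw":0}]'

```text
t: 13.9
eef_pos: [398.0, 351.5, 33.2]
tcp_rot: [-3.141, 0.0, 1.394]
ft_force: [0.3, 0.4, -0.3]
opening: 0.243
grip_force: 30.0
```

Call:
jog_arm --targets '[{"turn":[0,0,0],"slide":[0,0,-1.5],"claw":0},{"turn":[0,0,0],"slide":[0,0,-1.5],"claw":0}]'

```text
t: 14.15
eef_pos: [398.0, 351.4, 30.4]
tcp_rot: [-3.141, 0.0, 1.394]
ft_force: [-3.1, -2.1, 19.0]
opening: 0.246
grip_force: 30.0
```

Call:
jog_arm --targets '[{"turn":[0,0,0],"slide":[0,0,-1],"claw":0},{"turn":[0,0,0],"slide":[0,0,0],"claw":0}]'

```text
t: 14.4
eef_pos: [398.0, 351.4, 30.4]
tcp_rot: [3.141, -0.0, 1.395]
ft_force: [-2.7, -3.0, 16.3]
opening: 0.246
grip_force: 30.0
```

Force rose to 19 N at the stop with TCP z = 30.4, the predicted home height. Releasing.

Call:
jog_arm --targets '[{"turn":[0,0,0],"slide":[0,0,1],"claw":42},{"turn":[0,0,0],"slide":[0,0,0],"claw":42},{"turn":[0,0,0],"slide":[0,0,0],"claw":42},{"turn":[0,0,0],"slide":[0,0,20],"claw":42},{"turn":[0,0,0],"slide":[0,0,40],"claw":42}]'

```text
t: 15.02
eef_pos: [397.5, 351.0, 89.8]
tcp_rot: [-3.139, 0.002, 1.394]
ft_force: [1.4, 0.2, 0.4]
opening: 0.425
grip_force: 0.0
```

Call:
jog_arm --targets '[{"turn":[0,0,0],"slide":[0,0,40],"claw":80},{"turn":[0,0,-8],"slide":[0,-40,20],"claw":80},{"turn":[0,0,-9],"slide":[0,-50,0],"claw":80},{"turn":[0,0,-9],"slide":[0,-45,0],"claw":80},{"turn":[0,0,-9],"slide":[0,-45,0],"claw":80}]'

```text
t: 15.65
eef_pos: [397.9, 170.2, 150.5]
tcp_rot: [3.141, -0.0, 0.779]
ft_force: [1.1, 0.2, 0.4]
opening: 0.797
grip_force: 0.0
```

Call:
jog_arm --targets '[{"turn":[0,0,-9],"slide":[5,-40,0],"claw":80},{"turn":[0,0,-9],"slide":[5,-40,0],"claw":80},{"turn":[0,0,-9],"slide":[0,-37,0],"claw":80},{"turn":[0,0,0],"slide":[0,0,0],"claw":80},{"turn":[0,0,0],"slide":[0,0,0],"claw":80}]'

```text
t: 16.27
eef_pos: [408.1, 54.8, 150.4]
tcp_rot: [-3.142, 0.0, 0.314]
ft_force: [0.4, -0.3, -0.4]
opening: 0.803
grip_force: 0.0
```

```bash
python3 - <<'E'
from h import *
s=state();print(s["eef_pos"],s["tcp_rot"])
w=read_camera("wrist");np.savez("w6.npz",**w);f=w["frame"]
cv2.imwrite("pics/w6.png",f)
E
```

```text
[408.07587187  54.79172108 150.4191104 ] [-3.14156395e+00  6.32562298e-05  3.13705144e-01]
```

View pics/w6.png

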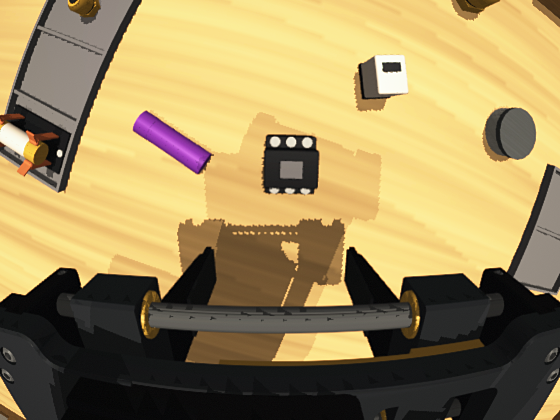

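```bash
python3 - <<'E'
from h import *
w=dict(np.load("w6.npz"))
for n,uv,z in (("cap",(291,170),60),("blkTL",(265,135),34),("blkTR",(316,135),34),("relayTL",(373,57),58),("relayTR",(405,55),58),("relayBR",(407,95),58),("relayBL",(376,96),58),("tin",(516,133),30)):
    print(n,unproj(w,uv,z,True).round(1))
E
```

```text
cap [448.4  58.2  60. ]
blkTL [467.5  87.5  34. ]
blkTR [481.5  45.1  34. ]
relayTL [559.8  24.3  58. ]
relayTR [573.1  -1.2  58. ]
relayBR [540.8 -13.6  58. ]
relayBL [529.4  11.6  58. ]
tin [ 566.3 -160.1   30. ]
```

The contactor is at (291,163) in the wrist image, centre (448.4, 59), yaw about 18°. The fuse sits in the clips at left, (20,145). Grasping the contactor.

Call:
jog_arm --targets '[{"turn":[0,0,0.3],"slide":[40.3,4.2,-20],"claw":80},{"turn":[0,0,0],"slide":[0,0,-50],"claw":80},{"turn":[0,0,0],"slide":[0,0,-40],"claw":80},{"turn":[0,0,0],"slide":[0,0,-15],"claw":80},{"turn":[0,0,0],"slide":[0,0,0],"claw":0}]'

```text
t: 16.95
eef_pos: [447.8, 59.7, 24.5]
tcp_rot: [-3.141, 0.002, 0.32]
ft_force: [-0.1, 0.6, 0.9]
opening: 0.743
grip_force: 0.0
```

Call:
jog_arm --targets '[{"turn":[0,0,0],"slide":[0,0,0],"claw":0},{"turn":[0,0,0],"slide":[0,0,0],"claw":0},{"turn":[0,0,0],"slide":[0,0,0],"claw":0},{"turn":[0,0,0],"slide":[0,0,0],"claw":0},{"turn":[0,0,0],"slide":[0,0,2],"claw":0}]'

```text
t: 17.58
eef_pos: [448.3, 58.7, 27.7]
tcp_rot: [3.141, -0.0, 0.318]
ft_force: [-0.5, -1.3, -2.5]
opening: 0.475
grip_force: 29.8
```

Call:
jog_arm --targets '[{"turn":[0,0,0],"slide":[0,0,50],"claw":0},{"turn":[0,0,0],"slide":[0,0,50],"claw":0},{"turn":[0,0,0],"slide":[0,0,20],"claw":0}]'

```text
t: 17.95
eef_pos: [448.8, 58.7, 150.0]
tcp_rot: [3.14, -0.003, 0.317]
ft_force: [0.3, -1.4, -4.4]
opening: 0.471
grip_force: 29.8
```

Call:
jog_arm --targets '[{"turn":[0,0,-4.7],"slide":[4.5,46.5,0],"claw":0},{"turn":[0,0,-4.7],"slide":[4.5,46.5,0],"claw":0},{"turn":[0,0,-4.7],"slide":[4.5,46.5,0],"claw":0},{"turn":[0,0,-4.7],"slide":[4.5,46.5,0],"claw":0},{"turn":[0,0,-4.7],"slide":[4.5,46.5,0],"claw":0}]'

```text
t: 18.58
eef_pos: [470.6, 292.6, 147.4]
tcp_rot: [3.141, 0.001, -0.095]
ft_force: [0.3, -0.8, -3.4]
opening: 0.475
grip_force: 29.8
```

Call:
jog_arm --targets '[{"turn":[0,0,-4.8],"slide":[5,45.5,0],"claw":0},{"turn":[0,0,0],"slide":[0,0,-40],"claw":0},{"turn":[0,0,0],"slide":[0,0,-40],"claw":0},{"turn":[0,0,0],"slide":[0,0,-25],"claw":0},{"turn":[0,0,0],"slide":[0,0,0],"claw":0}]'

```text
t: 19.2
eef_pos: [474.8, 336.1, 40.8]
tcp_rot: [3.139, 0.003, -0.176]
ft_force: [-0.1, -1.4, -2.3]
opening: 0.472
grip_force: 29.8
```

Call:
jog_arm --targets '[{"turn":[0,0,0],"slide":[0,0,-7],"claw":0},{"turn":[0,0,0],"slide":[0,0,-4],"claw":0},{"turn":[0,0,0],"slide":[0,0,0],"claw":0}]'

```text
t: 19.58
eef_pos: [476.0, 336.7, 31.8]
tcp_rot: [-3.141, -0.0, -0.176]
ft_force: [-0.5, 0.2, -3.1]
opening: 0.476
grip_force: 29.8
```

Call:
jog_arm --targets '[{"turn":[0,0,0],"slide":[0,0,-1.5],"claw":0},{"turn":[0,0,0],"slide":[0,0,0],"claw":0},{"turn":[0,0,0],"slide":[0,0,0],"claw":70},{"turn":[0,0,0],"slide":[0,0,0],"claw":70},{"turn":[0,0,0],"slide":[0,0,0],"claw":70}]'

```text
t: 20.2
eef_pos: [476.0, 336.7, 30.1]
tcp_rot: [-3.142, -0.0, -0.176]
ft_force: [0.1, 0.4, 0.1]
opening: 0.687
grip_force: 0.0
```

Call:
jog_arm --targets '[{"turn":[0,0,0],"slide":[0,0,40],"claw":70},{"turn":[0,0,0],"slide":[0,0,50],"claw":70},{"turn":[0,0,7],"slide":[10,-40,30],"claw":70},{"turn":[0,0,7],"slide":[10,-50,0],"claw":70},{"turn":[0,0,7],"slide":[10,-50,0],"claw":70}]'

```text
t: 20.82
eef_pos: [506.1, 195.5, 150.5]
tcp_rot: [3.142, -0.001, 0.195]
ft_force: [0.7, -0.6, -0.4]
opening: 0.699
grip_force: 0.0
```

Call:
jog_arm --targets '[{"turn":[0,0,7],"slide":[10,-50,0],"claw":60},{"turn":[0,0,7],"slide":[10,-50,0],"claw":60},{"turn":[0,0,0],"slide":[-2,-60,0],"claw":60},{"turn":[0,0,0],"slide":[0,-48,0],"claw":60},{"turn":[0,0,0],"slide":[0,0,0],"claw":60}]'

```text
t: 21.45
eef_pos: [523.9, -14.0, 150.0]
tcp_rot: [3.141, -0.0, 0.431]
ft_force: [-0.4, 0.3, 0.0]
opening: 0.603
grip_force: 0.0
```

```bash
python3 - <<'E'
from h import *
s=state();print(s["eef_pos"],s["tcp_rot"])
w=read_camera("wrist");np.savez("w7.npz",**w);f=w["frame"]
cv2.imwrite("pics/w7.png",f)
for q,z in (("relay",58),("large_gland",30),("contactor",35)):
    print(q,[(np.round(r["xy"]),round(r["conf"],2),unproj(w,r["xy"],z,True).round(0)) for r in look_for(q,"wrist")][:2])
E
```

```text
[523.88421919 -14.02440021 150.00739068] [ 3.14122393e+00 -8.44398820e-05  4.30505614e-01]
relay [(array([272., 174.]), 0.64, array([553.,   7.,  58.])), (array([  5., 186.]), 0.59, array([430., 271.,  58.]))]
large_gland []
contactor [(array([ 10., 122.]), 0.85, array([491., 304.,  35.]))]
```

View pics/w7.png

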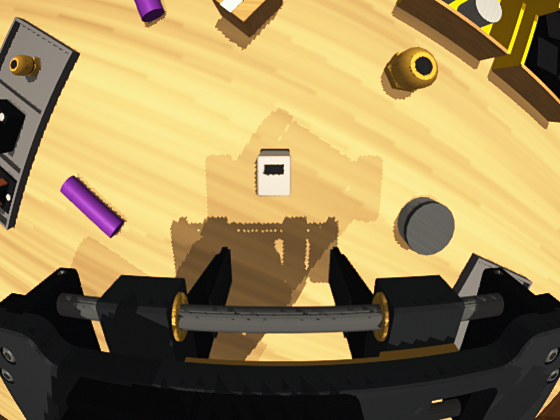

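The relay is at (274,176), centred at (552, 5) and aligned with the tool. The tin is at (427,226) and the carton at (248,10), both undisturbed. Grasping the relay.

Call:
jog_arm --targets '[{"turn":[0,0,0],"slide":[28.4,16.3,-20],"claw":60},{"turn":[0,0,0],"slide":[0,0,-40],"claw":60},{"turn":[0,0,0],"slide":[0,0,-45],"claw":60},{"turn":[0,0,0],"slide":[0,0,-20],"claw":60},{"turn":[0,0,0],"slide":[0,0,0],"claw":0}]'

```text
t: 22.28
eef_pos: [551.6, 6.3, 23.7]
tcp_rot: [-3.14, 0.002, 0.436]
ft_force: [-0.0, 0.8, 0.5]
opening: 0.542
grip_force: 0.0
```

Call:
jog_arm --targets '[{"turn":[0,0,0],"slide":[0,0,0],"claw":0},{"turn":[0,0,0],"slide":[0,0,0],"claw":0},{"turn":[0,0,0],"slide":[0,0,0],"claw":0},{"turn":[0,0,0],"slide":[0,0,0],"claw":0},{"turn":[0,0,0],"slide":[0,0,2],"claw":0}]'

```text
t: 22.9
eef_pos: [552.3, 4.9, 27.3]
tcp_rot: [3.141, -0.0, 0.434]
ft_force: [0.1, -0.3, -1.0]
opening: 0.285
grip_force: 30.0
```

```bash
python3 - <<'E'
from h import *
w=dict(np.load("w7.npz"));print("lg",unproj(w,(423,66),52,True).round(1))
# short tray fit from the first images; drop of the divider too
T=lambda u,v:(80+u/2.5,110+v/2.5); S=lambda u,v:(150+u/1.8,90+v/1.8)
from scipy.optimize import least_squares
t=read_camera("top");s=read_camera("side")
L=[(t,(82.5,60,16),T(729,245)),(t,(-82.5,60,16),T(737,400)),(s,(-82.5,60,16),S(82,421)),(s,(82.5,60,16),S(241,405)),(s,(82.5,-60,16),S(257,513)),(s,(-82.5,-60,16),S(85,531))]
def f(q):
    c,n=np.cos(q[2]),np.sin(q[2]);return np.concatenate([proj(d,(q[0]+c*X[0]-n*X[1],q[1]+n*X[0]+c*X[1],16))-uv for d,X,uv in L])
r=least_squares(f,[484,-320,.04],x_scale=[1,1,.01]);print(r.x.round(3),r.fun.round(1))
E
```

```text
lg [696.5 -70.5  52. ]
[ 4.85963e+02 -3.20758e+02  4.90000e-02] [ 0.8 -1.7  0.6 -1.7 -1.2 -1.1 -0.4 -1.3  1.3 -0.3 -1.9  1.1]
```

Call:
jog_arm --targets '[{"turn":[0,0,0],"slide":[0,0,50],"claw":0},{"turn":[0,0,-3.1],"slide":[-15,-27,50],"claw":0},{"turn":[0,0,-3.1],"slide":[-15,-50,10],"claw":0},{"turn":[0,0,-3.1],"slide":[-15,-50,0],"claw":0},{"turn":[0,0,-3.1],"slide":[-15,-50,0],"claw":0}]'

```text
t: 23.62
eef_pos: [491.6, -173.5, 137.3]
tcp_rot: [3.141, -0.0, 0.217]
ft_force: [-0.1, 0.0, -1.4]
opening: 0.289
grip_force: 30.0
```

Call:
jog_arm --targets '[{"turn":[0,0,-3.1],"slide":[-15,-50,0],"claw":0},{"turn":[0,0,-3.1],"slide":[-15,-50,0],"claw":0},{"turn":[0,0,-3.1],"slide":[-17,-50,0],"claw":0},{"turn":[0,0,0],"slide":[0,0,-20],"claw":0},{"turn":[0,0,0],"slide":[0,0,-40],"claw":0}]'

```text
t: 24.25
eef_pos: [445.3, -323.3, 77.2]
tcp_rot: [3.139, -0.002, 0.054]
ft_force: [0.4, -0.9, -1.2]
opening: 0.287
grip_force: 30.0
```

Call:
jog_arm --targets '[{"turn":[0,0,0],"slide":[0,0,-30],"claw":0},{"turn":[0,0,0],"slide":[0,0,-10],"claw":0},{"turn":[0,0,0],"slide":[0,0,-6],"claw":0},{"turn":[0,0,0],"slide":[0,0,-1],"claw":0},{"turn":[0,0,0],"slide":[0,0,0],"claw":0}]'

```text
t: 24.88
eef_pos: [445.6, -322.2, 30.7]
tcp_rot: [3.141, -0.001, 0.056]
ft_force: [0.3, 0.1, -0.7]
opening: 0.287
grip_force: 30.0
```

Call:
jog_arm --targets '[{"turn":[0,0,0],"slide":[0,0,-0.8],"claw":0},{"turn":[0,0,0],"slide":[0,0,0],"claw":65},{"turn":[0,0,0],"slide":[0,0,0],"claw":65},{"turn":[0,0,0],"slide":[0,0,0],"claw":65},{"turn":[0,0,0],"slide":[0,0,30],"claw":65}]'

```text
t: 25.5
eef_pos: [444.5, -321.4, 58.0]
tcp_rot: [-3.139, 0.003, 0.056]
ft_force: [-0.4, 0.7, -0.1]
opening: 0.629
grip_force: 0.0
```

```bash
python3 - <<'E'
from h import *
w=dict(np.load("w7.npz"))
for uv in ((398,10),(440,40),(480,62),(493,68),(545,124)): print(uv,[unproj(w,uv,z,True)[:2].round(0).tolist() for z in (0,50)])
E
```

```text
(398, 10) [[758.0, -39.0], [733.0, -30.0]]
(440, 40) [[754.0, -94.0], [729.0, -76.0]]
(480, 62) [[761.0, -148.0], [735.0, -122.0]]
(493, 68) [[766.0, -167.0], [739.0, -138.0]]
(545, 124) [[755.0, -272.0], [730.0, -227.0]]
```

Call:
jog_arm --targets '[{"turn":[0,0,0],"slide":[0,0,50],"claw":65},{"turn":[0,0,0],"slide":[25,20,40],"claw":65},{"turn":[0,0,0],"slide":[42,43,0],"claw":65},{"turn":[0,0,0],"slide":[42,43,0],"claw":65},{"turn":[0,0,0],"slide":[42,43,0],"claw":65}]'

```text
t: 26.12
eef_pos: [597.4, -171.5, 149.4]
tcp_rot: [3.141, -0.0, 0.056]
ft_force: [0.2, -0.4, -0.2]
opening: 0.652
grip_force: 0.0
```

Call:
jog_arm --targets '[{"turn":[0,0,0],"slide":[42,43,0],"claw":65},{"turn":[0,0,0],"slide":[29.7,43,0],"claw":65},{"turn":[0,0,0],"slide":[0,16.5,0],"claw":65},{"turn":[0,0,0],"slide":[0,0,0],"claw":65},{"turn":[0,0,0],"slide":[0,0,0],"claw":65}]'

```text
t: 26.75
eef_pos: [667.4, -71.8, 149.3]
tcp_rot: [3.141, 0.0, 0.055]
ft_force: [-0.2, -0.3, -0.2]
opening: 0.65
grip_force: 0.0
```

```bash
python3 - <<'E'
from h import *
s=state();print(s["eef_pos"],s["tcp_rot"],s["opening"])
w=read_camera("wrist");np.savez("w8.npz",**w)
print(proj(w,(697,-70.5,52),True))
for q,z in (("large_gland",30),("relay",40)):
    print(q,[(np.round(r["xy"]),round(r["conf"],2),unproj(w,r["xy"],z,True).round(0)) for r in look_for(q,"wrist")][:2])
cv2.imwrite("pics/w8.png",w["frame"])
E
```

```text
[667.38940656 -71.78032885 149.3338082 ] [3.14134646e+00 1.43874894e-04 5.47090026e-02] 0.6502570819726133
[279.48422818 180.39124878]
large_gland [(array([281., 177.]), 0.82, array([696., -72.,  30.]))]
relay []
```

View pics/w8.png

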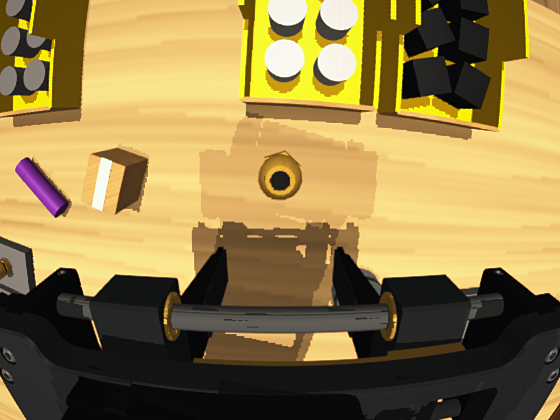

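The large gland's hole is at (280,181), as predicted, with the bins clear ahead. Grasping it.

Call:
jog_arm --targets '[{"turn":[0,0,0],"slide":[29,0.5,-20],"claw":65},{"turn":[0,0,0],"slide":[0,0,-40],"claw":65},{"turn":[0,0,0],"slide":[0,0,-40],"claw":65},{"turn":[0,0,0],"slide":[0,0,-20],"claw":65},{"turn":[0,0,0],"slide":[0,0,-11],"claw":65}]'

```text
t: 27.52
eef_pos: [697.0, -70.5, 17.7]
tcp_rot: [3.142, 0.0, 0.055]
ft_force: [0.5, 0.7, -0.6]
opening: 0.647
grip_force: 0.0
```

Call:
jog_arm --targets '[{"turn":[0,0,0],"slide":[0,0,0],"claw":0},{"turn":[0,0,0],"slide":[0,0,0],"claw":0},{"turn":[0,0,0],"slide":[0,0,0],"claw":0},{"turn":[0,0,0],"slide":[0,0,0],"claw":0},{"turn":[0,0,0],"slide":[0,0,0],"claw":0}]'

```text
t: 28.15
eef_pos: [697.5, -70.1, 19.4]
tcp_rot: [3.141, -0.002, 0.056]
ft_force: [-1.0, -0.2, 5.9]
opening: 0.401
grip_force: 30.0
```

Call:
jog_arm --targets '[{"turn":[0,0,0],"slide":[0,0,2],"claw":0},{"turn":[0,0,0],"slide":[0,0,50],"claw":0},{"turn":[0,0,0],"slide":[0,0,50],"claw":0},{"turn":[0,0,0],"slide":[0,0,20],"claw":0}]'

```text
t: 28.65
eef_pos: [697.7, -70.1, 143.3]
tcp_rot: [3.141, -0.003, 0.056]
ft_force: [0.6, 0.1, -2.0]
opening: 0.401
grip_force: 30.0
```

Call:
jog_arm --targets '[{"turn":[0,0,0],"slide":[-28.6,-41.3,0],"claw":0},{"turn":[0,0,0],"slide":[-28.6,-41.3,0],"claw":0},{"turn":[0,0,0],"slide":[-28.6,-41.3,0],"claw":0},{"turn":[0,0,0],"slide":[-28.6,-41.3,0],"claw":0},{"turn":[0,0,0],"slide":[-28.6,-41.3,0],"claw":0}]'

```text
t: 29.28
eef_pos: [552.8, -277.6, 140.1]
tcp_rot: [-3.141, 0.0, 0.056]
ft_force: [1.2, 0.3, -2.3]
opening: 0.398
grip_force: 30.0
```

Call:
jog_arm --targets '[{"turn":[0,0,0],"slide":[-28.6,-41.5,0],"claw":0},{"turn":[0,0,0],"slide":[0,0,0],"claw":0},{"turn":[0,0,0],"slide":[0,0,-40],"claw":0},{"turn":[0,0,0],"slide":[0,0,-40],"claw":0},{"turn":[0,0,0],"slide":[0,0,-20],"claw":0}]'

```text
t: 29.9
eef_pos: [525.0, -316.7, 38.0]
tcp_rot: [-3.14, 0.002, 0.056]
ft_force: [-0.6, -0.5, -1.3]
opening: 0.402
grip_force: 30.0
```

Call:
jog_arm --targets '[{"turn":[0,0,0],"slide":[0,0,-10],"claw":0},{"turn":[0,0,0],"slide":[0,0,-4],"claw":0},{"turn":[0,0,0],"slide":[0,0,-2],"claw":0},{"turn":[0,0,0],"slide":[0,0,0],"claw":0}]'

```text
t: 30.4
eef_pos: [525.6, -318.1, 24.7]
tcp_rot: [3.141, -0.001, 0.056]
ft_force: [0.5, -0.2, -2.3]
opening: 0.399
grip_force: 30.0
```

Cmd z is 24.2 with about 1 to 2 mm left. I'll lower until it touches, then release and retreat.

Call:
jog_arm --targets '[{"turn":[0,0,0],"slide":[0,0,-0.8],"claw":0},{"turn":[0,0,0],"slide":[0,0,-0.6],"claw":0},{"turn":[0,0,0],"slide":[0,0,0],"claw":0}]'

```text
t: 30.78
eef_pos: [525.5, -318.1, 23.4]
tcp_rot: [3.141, -0.0, 0.056]
ft_force: [-1.1, 1.0, 5.2]
opening: 0.401
grip_force: 30.0
```

Call:
jog_arm --targets '[{"turn":[0,0,0],"slide":[0,0,0],"claw":65},{"turn":[0,0,0],"slide":[0,0,0],"claw":65},{"turn":[0,0,0],"slide":[0,0,0],"claw":65},{"turn":[0,0,0],"slide":[0,0,40],"claw":65},{"turn":[0,0,0],"slide":[0,0,50],"claw":65}]'

```text
t: 31.4
eef_pos: [524.9, -317.7, 112.8]
tcp_rot: [-3.14, 0.002, 0.056]
ft_force: [0.6, -0.7, -0.1]
opening: 0.651
grip_force: 0.0
```

Call:
jog_arm --targets '[{"turn":[0,0,0],"slide":[-40,-20,40],"claw":65},{"turn":[0,0,0],"slide":[-40,-35,40],"claw":65},{"turn":[0,0,0],"slide":[-40,-40,30],"claw":65},{"turn":[0,0,0],"slide":[-40,-40,0],"claw":65},{"turn":[0,0,0],"slide":[0,0,0],"claw":65}]'

```text
t: 32.02
eef_pos: [366.4, -452.2, 219.9]
tcp_rot: [3.141, -0.0, 0.052]
ft_force: [0.8, 0.9, -0.8]
opening: 0.645
grip_force: 0.0
```

```bash
python3 - <<'E'
from h import *
s=state();print(s["t"],s["eef_pos"],s["ft_force"])
a=read_camera("wrist");t=read_camera("top");sd=read_camera("side")
np.savez("f_top.npz",**t);np.savez("f_side.npz",**sd)
A=cv2.resize(t["frame"][130:300,100:400],None,fx=1.3,fy=1.3,interpolation=2)
B=cv2.resize(sd["frame"][80:400,130:350],None,fx=1.8,fy=1.8,interpolation=2)
C=cv2.resize(a["frame"][0:260,150:560],(390,247))
img=np.zeros((580,790,3),np.uint8)
img[:A.shape[0],:390]=A[:, :390];img[230:477,:390]=C;img[:576,392:392+396]=B
cv2.imwrite("pics/fin.png",img)
for n in ("top","side"):
  d={"top":t,"side":sd}[n]
  for q,z in (("contactor",40),("relay",40),("large_gland",35),("small_gland",25),("fuse",40),("tin",30),("carton",40)):
    print(n,q,[(unproj(d,r["xy"],z)[:2].round(0).tolist(),round(r["conf"],2)) for r in look_for(q,n)][:4])
E
```

```text
32.025 [ 366.35057191 -452.19490083  219.86372424] [ 0.79199258  0.87054619 -0.83902504]
top contactor [([475.0, 329.0], 0.87)]
top relay [([446.0, -317.0], 0.56)]
top large_gland [([527.0, -311.0], 0.56)]
top small_gland [([478.0, 326.0], 0.68)]
top fuse [([669.0, 205.0], 0.86), ([433.0, 178.0], 0.82), ([397.0, 363.0], 0.63), ([441.0, -314.0], 0.25)]
top tin [([561.0, -164.0], 0.59)]
top carton [([685.0, 88.0], 0.88)]
side contactor [([472.0, 328.0], 0.56)]
side relay [([450.0, -319.0], 0.93)]
side large_gland [([523.0, -328.0], 0.57)]
side small_gland [([562.0, 330.0], 0.67)]
side fuse [([664.0, 186.0], 0.77), ([402.0, 345.0], 0.64), ([666.0, 297.0], 0.52), ([441.0, 157.0], 0.48)]
side tin [([565.0, -172.0], 0.62)]
side carton [([681.0, 79.0], 0.8)]
```

View pics/fin.png

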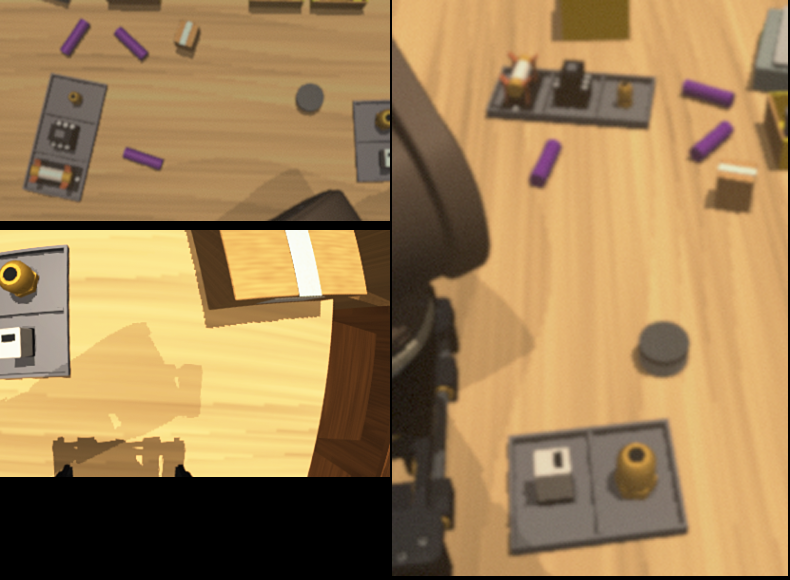

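The final view shows all parts upright in their bays, with the carton and tin in place. I'll check the fuse numerically against the clips, then hand in.

```bash
python3 - <<'E'
from h import *
from cell import *
ok=True
for n in ("top","side"):
    d=dict(np.load(f"f_{n}.npz"));h=cv2.cvtColor(d["frame"],cv2.COLOR_BGR2HSV)
    p=proj(d,(395.5,351,44)).round().astype(int);u,v=p
    m=np.zeros(h.shape[:2],bool);m[v-14:v+14,u-14:u+14]=True
    m&=(h[...,1]<70)&(h[...,2]>135)
    nn,l,st,ce=cv2.connectedComponentsWithStats(m.astype(np.uint8));i=1+np.argmax(st[1:,4])
    z=48 if n=="top" else 46
    X=unproj(d,ce[i],z);a=np.radians(-10.1);dx=X[:2]-[395.5,351]
    e=np.array([[np.cos(a),np.sin(a)],[-np.sin(a),np.cos(a)]])@dx
    print(n,st[i,4],X.round(1),"tray frame offset",e.round(1))
print(state()["qvel"].round(3))
E
```

```text
top 137 [397.4 353.5  48. ] tray frame offset [1.5 2.8]
side 67 [399.4 359.6  46. ] tray frame offset [2.3 9.1]
[-0.002 -0.     0.001 -0.    -0.002 -0.001]
```

```bash
python3 -c "
from cell import *
print(job_done())"
```

```text
the job is handed in; nothing more can be done
None
```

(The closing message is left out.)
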